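# Put two washed boards away in the graded slots of the board rack

## Robot

A 6-joint arm with a two-finger parallel gripper is mounted at the origin on a cart in front of the work surface, level with it; the furniture and walls round the work are solid. World frame = base frame: x ahead of the robot, y to its left, z up, the work surface at z = 0. Lengths are in m, angles in rad, forces in N, time in s.
With the tool pointing down it reaches from about 0.375 to 0.975 m from the base axis. Payload 3.8 kg.
Tool frame: the origin (TCP) lies on the centre line of the jaws, within the pads' length; the fingertips stand 25 mm ahead of it and the grasp point (between the pads) lies 6 mm ahead of it; z points along the fingers, x is the direction in which the jaws open and shut, and the axes are right-handed (so a half turn about z gives the same grasp; the last joint's range is limited). The gripper opens to 85 mm and grips with 20 to 120 N. Pads are 22 mm wide; open, the fingers measure 114 mm over their backs; the gripper's body (76 mm by 85 mm) begins 54 mm behind the grasp point. The pads swing forward as they close: fully open they stand 13 mm farther back than shut.
Start: joints at [-1.185, 0.264, 1.604, -0, 1.274, -0.037], TCP at [0.277, -0.616, 0.256] pointing down, gripper open.
Joint ranges: [-2.63, 2.63], [-0.94, 2.18], [0.31, 2.57], [-1.31, 4.45], [0, 2.66], [-2.55, 2.55]. Speed limits (rad/s): [2.57, 2.57, 3.14, 3.14, 3.14, 3.14].

## Interface

Orientations are given as a unit quaternion [x, y, z, w].
In Python, from plant import ctrl gives the robot as it stands.
- The arm moves only by the tool step_arm, never from a script. Its argument "commands" is a list that holds one entry, the list of rows, each a list of 7 numbers: the turn, a rotation vector about the world's x, y, z in units of 6 degrees (1.0 is 6 degrees), then the shift along the world's x, y, z in units of 25 mm (1.0 is 25 mm), then the opening, from 0 (shut) to 1 (fully open). A call has 1 to 20 rows; each row is the pose to reach, as a shift and turn from the pose measured when the call began; what a row does not reach only later rows make up. A row lasts 1/8 s, in which the tool goes at most 62.5 mm and 10.7 degrees, less where a joint would pass 70% of its speed; a pose out of reach is approached as far as the arm can. A call with a gripper value outside its range is refused whole. The fingers move at their own pace and stop on an object; "newtons" is the grip in N (left out, the last holds). Time passes only in rows, so rows that repeat a pose let the fingers close. It gives the time, the measured TCP pose, the force and the opening at its end, in the units of the state.
- ctrl.observe(): the state, without advancing time (a new reading comes with each control period).
- ctrl.get_image(name): name is "side" or "top"; returns a dict with "pixels" (384x512x3 uint8, blue, green, red), "range_z" (384x512 float32, m along the optical axis (not along the pixel's ray), 0 where there is no reading), "intrinsics" (3x3 intrinsics, pixels), "rvec" (rotation vector, rad) and "tvec" (3), from world to camera coordinates, as OpenCV has them. Camera axes: x right, y down, z forward; pixel columns grow to the right and rows downward; lengths in m; the calibration is good to about 2 mm. A picture is of the moment at which its call begins.
- ctrl.sign_off(): hands the job in, once; it reports no verdict.
Trained networks look in a picture, given as the dict that the camera call returned (one of the last four; its "shot" number tells which), for a name from the list of things; names that differ only in an ending like _2 or _b are one class to them, and where a whole thing is asked for, a point or a joint stands for the part that bears it (a point fixed in the world has none). Each returns a list of dicts, best first, with "p" (0 to 1); they miss things now and then, are a little off and sometimes report something else, mostly with a low value. They report only what shows in the picture. A call takes as long as a camera call. They do not tell look-alikes from the thing itself.
- ctrl.regions_of(picture, target): "pixels" (384x512 bool, what is visible of it) and "box" ([left, top, right, bottom] in pixels, round what is visible of it).
- ctrl.tip_of(picture, target): "centre" ([column, row] in pixels: a listed point, or the origin of a listed thing).
The state is a dict: "time_s": time; "q": joint angles; "joint_velocities": joint speeds; "joint_torque": joint torques, N m; "ee_pos": TCP position; "ee_rot": TCP orientation; "ft_force": force on the tool from outside, world axes, zero at the start; "ft_torque": the same for the moment, N m; "finger_gap": opening from 0.0 (shut) to 1.0 (fully open).
Only numpy, scipy, OpenCV 4.12 (cv2) and the standard library are available. Lean on these libraries where they do the work, as an engineer would, in place of code of your own. Each camera call takes 0.05 s, during which the arm holds its last target. There are 200 camera calls.

## Task

The two small wooden boards have dried in the draining rack. Put each one upright, centred lengthwise, into the slot of the board rack that is made for its thickness (the slots get narrower from left to right; the widest on the left stays empty for the big chopping board) and ease it down, past the sprung tongue, until it stands fully home on the rubber strip at the bottom. Be gentle: do not knock or force the boards against the rack, and leave the garlic, the mug and the egg timer where they are.

Things in the scene. Friction and masses are not known exactly. Their poses are not given: they have to be found in the camera images.
- crumb_tray: Fixed white crumb tray on the worktop, 150 (x) x 178 (y) x 14 mm; origin under its centre, y along the row of slots, x along the slots. The board rack (wooden base 134 x 152 mm, steel fins) stands in it, square, with play: up to 8 mm left (+y) or right of mid-tray, differently each time. No measured pose shows that shift: feel or see it. The rack yields only above 60 N.
- rack_end (a point): Where the rack's right (-y) end would be if the rack stood mid-tray (really up to 8 mm off in y): middle of the upper edge of a flat upright steel face, 110 mm long in x, from the wooden base to the fin tops, 79 mm above the tray's origin. The left end is alike, 148 mm away. Fins are 110 mm long in x and all have their tops at this height.
- mid_slot (a point): Middle of the floor of the middle slot (for the 12 mm board), 19 mm above the tray's origin (a rubber strip that gives 1 mm at 6 N, 2.5 mm at most), if the rack stood mid-tray (really off by the same shift): the point under the middle plane of a board that is home. It lies 70 mm left (+y) of the rack's right end face; the wide slot (for a 21 mm board) is 50 mm further left.
- thin_slot (a point): The same point of the narrow slot (for the 8 mm board), 20 mm left of the rack's right end face. A slot's right cheek is a rigid upright plate, up to 42 mm above the floor; a home board's right face touches it. Its lip leans 9 mm outward up to the fin top, 60 mm above the floor. The left cheek stands 5 mm off the home board's left face, its lip leans 6 mm outward.
- tongue (a point): Mouth of the middle slot 42 mm above its floor (same shift). In every slot a sprung steel tongue, 42 mm wide in x, hangs here from the foot of the left lip; its tip, 8 mm above the floor, reaches 4 to 5 mm into the board's space and gives to the left at 4 to 6 N. It rubs: a board may stick and needs up to 12 N down to reach the floor. Over 40 N on the rack is too much.
- mid_board_centre (a point): Centre of the middle board: light wood, 180 mm long (x), 116 mm high (z), 12 mm thick (y), rounded corners, a hanging hole near its +x end, about 170 g. It stands on its long edge in one of the draining rack's two places, top edge 58 mm above this point. Home in the middle slot this point is 77 mm above the tray's origin.
- thin_board_centre (a point): Centre of the thin board: the same wood and shape, 165 mm long (x), 108 mm high (z), 8 mm thick (y), about 110 g. It stands on its long edge in the draining rack's other place, top edge 54 mm above this point. Home in the narrow slot this point is 73 mm above the tray's origin.
- drainer: Draining rack, fixed: white tray 190 (x) x 160 (y) x 16 mm, origin under its centre, floor 4 mm up, with two pairs of steel wire hoops 130 mm long (x) and 62 mm high at y = +35 and -35 mm; a board stands between the two hoops of each pair (17 mm apart).
- garlic: Bulb of garlic, 55 mm, loose on the worktop; origin under its centre.
- mug: White spotted mug, 82 x 114 x 91 mm, loose on the worktop; origin under its middle.
- egg_timer: Round kitchen timer, 63 mm across and 62 mm high, loose on the worktop; origin under its centre.
Not all that is in view belongs to the job. Leave any orange look-alike of the part that bears thin_board_centre alone.

How it is judged:
By the outcome, as a careful person would: the job done as asked, in the order asked, and still so for the second after the job is handed in, with the robot touching nothing.
It also fails if it takes over 72 s, if anything falls off the work surface, if the arm or the gripper's body presses on something with over 40 N, if the wrist force passes 120 N, or if a joint passes its speed limit or range.

## Working session

There is one attempt and no reset: what is moved stays moved. The work goes in short steps, Python scripts to look and compute and a tool call to move; the robot and the scene stay as the last step left them, time stands still between calls to the robot, and variables do not carry over. Pictures are saved under pics/ and viewed, on a budget of 10 in all, crops included, one or two more only if the job needs it, and the job is handed in when it is done.

Besides the shell and the picture viewer there is one more tool, called after "Emit:" as name(argument=value, ...) on one line, values as JSON. step_arm: Moves the arm, as the interface text tells. Its arguments: {"type":"object","properties":{"commands":{"type":"array","items":{"type":"array","items":{"type":"array","items":{"type":"number"}}}},"newtons":{"type":"number"}},"required":["commands"]}

```bash
mkdir -p pics; cat > h.py <<'E'
import numpy as np, cv2
from plant import ctrl
def P(im):
    R=cv2.Rodrigues(np.array(im["rvec"],float))[0]; return R,np.array(im["tvec"],float).ravel(),np.array(im["intrinsics"])
def cloud(im):
    R,t,K=P(im); z=im["range_z"]; v,u=np.mgrid[:z.shape[0],:z.shape[1]]
    c=np.stack([(u-K[0,2])/K[0,0]*z,(v-K[1,2])/K[1,1]*z,z],-1)
    w=(c-t)@R; w[z<=0]=np.nan; return w
def proj(im,p):
    R,t,K=P(im); c=np.atleast_2d(p)@R.T+t; c=c@K.T; return c[:,:2]/c[:,2:]
def atz(im,uv,z):
    R,t,K=P(im); d=R.T@np.linalg.solve(K,[uv[0],uv[1],1.]); o=-R.T@t; return o+d*(z-o[2])/d[2]
E
cat > a.py <<'E'
from h import *
s=ctrl.observe(); print(s["ee_pos"],s["ee_rot"],s["ft_force"],s["finger_gap"])
ims=[]
for n in("side","top"):
    im=ctrl.get_image(n); ims.append(im["pixels"]); R,t,K=P(im); print(n,"cam",-R.T@t,"fwd",R[2],K[0,0])
    w=cloud(im)
    for k in("crumb_tray","rack_end","mid_slot","thin_slot","tongue","mid_board_centre","thin_board_centre","drainer","garlic","mug","egg_timer"):
        for d in ctrl.tip_of(im,k)[:3]:
            c=np.array(d["centre"]); r,q=np.clip(c[::-1].round().astype(int),0,[383,511]); print(k,round(d["p"],2),c.round(1),w[r,q].round(3))
cv2.imwrite("pics/1s.png",ims[0]); cv2.imwrite("pics/1t.png",ims[1])
E
python3 a.py
```

```text
[ 0.27670605 -0.61492214  0.25492981] [ 8.39722584e-01 -5.43014444e-01 -9.21385442e-04 -6.67674298e-04] [-0.85507853 -0.41989358 -0.81400447] 0.9959883168720479
side cam [0.63094229 1.07787783 0.65555173] fwd [-0.01986109 -0.87148462 -0.49002051] 454.93690716832714
crumb_tray 0.85 [284.6 201.6] [0.528 0.011 0.032]
rack_end 0.73 [286.6 165. ] [ 0.514 -0.13   0.076]
tongue 0.62 [289.8 179. ] [ 0.513 -0.032  0.08 ]
mid_board_centre 0.87 [298.4 225. ] [0.52  0.244 0.11 ]
thin_board_centre 0.84 [320.5 292.2] [0.498 0.446 0.097]
thin_board_centre 0.73 [303.8 241.6] [0.504 0.245 0.065]
drainer 0.62 [305.6 252.7] [0.498 0.247 0.036]
garlic 0.81 [202.3 227.6] [0.744 0.12  0.02 ]
garlic 0.3 [305.7 255.8] [0.497 0.246 0.027]
mug 0.62 [191.7 267.3] [0.713 0.541 0.23 ]
egg_timer 0.62 [232.3 174.3] [ 0.672 -0.029  0.097]
top cam [0.47088006 0.07073793 1.44008954] fwd [ 0.10396461  0.01517636 -0.9944652 ] 468.28274890171065
crumb_tray 0.66 [317.1 225.4] [ 0.502 -0.049  0.079]
rack_end 0.6 [343.7 219.3] [ 0.52  -0.127  0.077]
mid_slot 0.93 [322.7 220.3] [ 0.518 -0.07   0.043]
thin_slot 0.7 [340.3 221.9] [ 0.512 -0.12   0.047]
tongue 0.87 [321.7 221.6] [ 0.513 -0.069  0.021]
mid_board_centre 0.73 [240.4 225.4] [0.501 0.171 0.126]
thin_board_centre 0.86 [218.5 226.6] [0.496 0.236 0.092]
thin_board_centre 0.72 [163.5 231.6] [0.481 0.39  0.101]
drainer 0.74 [233.7 227.9] [0.495 0.198 0.003]
mug 0.45 [215.1 145.3] [0.601 0.158 0.775]
egg_timer 0.61 [242.1 224.5] [0.504 0.165 0.123]
egg_timer 0.55 [368.3 169.3] [ 0.668 -0.203  0.061]
egg_timer 0.44 [335.9 221.1] [ 0.515 -0.106  0.062]
```

View pics/1s.png

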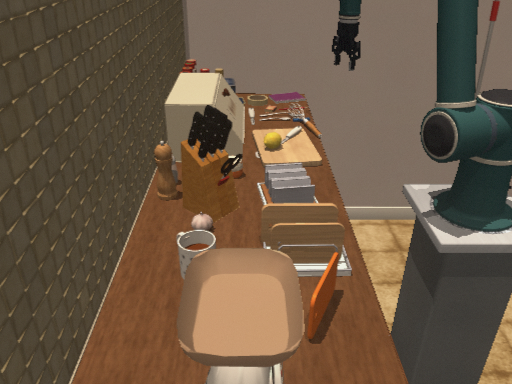

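View pics/1t.png

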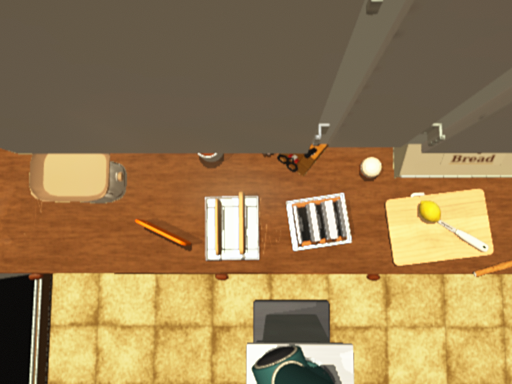

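The rack is at (318,221) in the top view and the drainer at (232,227). Candidates for the thin board are the light board at (218,227) and the orange look-alike at (163,233). The mid board is the light one at (241,224). I choose (218,227) and (241,224). Next I measure and check both in a close crop.

```bash
cat > b.py <<'E'
from h import *
im=ctrl.get_image("top"); w=cloud(im).reshape(-1,3)
def box(x0,x1,y0,y1,z0,z1):
    m=(w[:,0]>x0)&(w[:,0]<x1)&(w[:,1]>y0)&(w[:,1]<y1)&(w[:,2]>z0)&(w[:,2]<z1); return w[m]
for n,a,b,z0 in(("mid",.14,.21,.085),("thin",.21,.28,.085)):
    p=box(.36,.64,a,b,z0,.2); c=np.polyfit(p[:,0],p[:,1],1)
    print(n,len(p),"x",p[:,0].min(),p[:,0].max(),"y@mid",np.polyval(c,p[:,0].mean()),"yaw",np.degrees(np.arctan(-c[0])),"z",np.percentile(p[:,2],[10,50,95]), "ystd",np.std(p[:,1]-np.polyval(c,p[:,0])))
for n,q,z0,z1 in(("rack fins",(.40,.63,-.18,.06),.06,.1),("tray",(.36,.65,-.2,.1),.008,.02),("drainer",(.36,.65,.08,.32),.009,.022)):
    p=box(*q,z0,z1); r=cv2.minAreaRect(p[:,:2].astype(np.float32)*1000); print(n,len(p),r,np.median(p[:,2]))
np.save("w.npy",w)
a=im["pixels"]; cv2.imwrite("pics/2.png",cv2.resize(a[180:275,195:360],None,fx=4.8,fy=4.8,interpolation=cv2.INTER_CUBIC))
E
python3 b.py
```

```text
mid 307 x 0.4224969302025709 0.5991885554073434 y@mid 0.16880295931501585 yaw -0.6821436672369812 z [0.09639805 0.11811882 0.12424334] ystd 0.0035353552739267107
thin 219 x 0.41638693971326746 0.5788555059806731 y@mid 0.23904444648319073 yaw -1.0491889760819584 z [0.09099348 0.10942498 0.11491805] ystd 0.0024693186350376764
rack fins 1216 ((516.4468994140625, -60.50865173339844), (109.89071655273438, 149.98947143554688), 8.480164527893066) 0.07625497257359082
tray 938 ((503.76593017578125, -47.7713623046875), (263.9773864746094, 289.7290344238281), 0.12015093863010406) 0.015528357729571245
drainer 516 ((503.22027587890625, 188.7567901611328), (210.58033752441406, 257.8587646484375), 84.4632797241211) 0.016532649979614143
```

View pics/2.png

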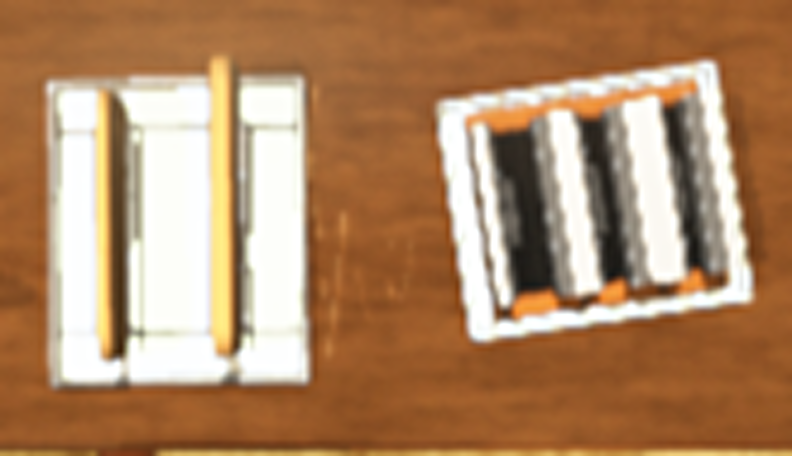

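The crop shows the light boards, mid at (222,205) and thin at (108,225), in the drainer, with the orange one out of frame. The rack at (600,200) is turned by about 8.5°, and its widest slot is on the left.

```bash
cat > c.py <<'E'
from h import *
w=np.load("w.npy"); 
def box(x0,x1,y0,y1,z0,z1):
    m=(w[:,0]>x0)&(w[:,0]<x1)&(w[:,1]>y0)&(w[:,1]<y1)&(w[:,2]>z0)&(w[:,2]<z1); return w[m]
for n,a,b,z0 in(("mid",.14,.21,.116),("thin",.21,.28,.107)):
    p=box(.43,.57,a,b,z0,.2); c=np.polyfit(p[:,0],p[:,1],1); r=p[:,1]-np.polyval(c,p[:,0])
    print(n,len(p),"y@.5",np.polyval(c,.5),"yaw",np.degrees(np.arctan(c[0])),"resid",np.percentile(r,[2,98]),"z",np.median(p[:,2]))
for n,z0,z1,q in(("fins",.069,.09,(.4,.63,-.18,.06)),):
    p=box(*q,z0,z1)
    for yaw in (7.5,8,8.5,9,9.5):
        a=np.radians(yaw); X=p[:,0]*np.cos(a)+p[:,1]*np.sin(a); Y=-p[:,0]*np.sin(a)+p[:,1]*np.cos(a)
        h,e=np.histogram(Y,bins=np.arange(Y.min(),Y.max()+.002,.002)); print(yaw,"X",X.min(),X.max(),"Y",Y.min(),Y.max(),"sharp",(h**2).sum()); 
        if yaw==8.5: print(h)
im=ctrl.get_image("top"); W=cloud(im)
for d in ctrl.regions_of(im,"crumb_tray")[:1]:
    m=d["pixels"]; p=W[m]; p=p[(p[:,2]>.006)&(p[:,2]<.022)]; print("tray",d["p"],cv2.minAreaRect((p[:,:2]*1000).astype(np.float32)))
for n,z in (("rack_end",.079),("mid_slot",.019),("thin_slot",.019),("tongue",.061),("crumb_tray",0),("mid_board_centre",.062),("thin_board_centre",.058)):
    for d in ctrl.tip_of(im,n)[:1]: print(n,d["p"],atz(im,d["centre"],z))
E
python3 c.py
```

```text
mid 180 y@.5 0.1695668562578589 yaw 0.526617274920984 resid [-0.00448788  0.00450132] z 0.11957974650025492
thin 138 y@.5 0.23977790068806443 yaw 0.8533131750623841 resid [-0.00335433  0.00330153] z 0.11176815249089012
7.5 X 0.4488529871381366 0.5602254032193025 Y -0.20321488512253844 -0.05193903564937024 sharp 23616
8 X 0.4478894960760632 0.558510118514592 Y -0.207194151164431 -0.05673313525492664 sharp 23916
8.5 X 0.44689189649478894 0.5568001090954653 Y -0.21115763856952757 -0.061187878962671666 sharp 23870
[18 24 27 26 31 34 18  8  0  0  0  0  0  0  0  0  8 16 24 27 26 26 26 26
 28 25 28 25 33 26 10  3  1  0  0  0  0  0  0  0  0  0 11 19 24 26 26 27
 25 29 26 31 27  8  1  0  0  0  0  0  0  0  0  0  0  0  0  0  0  7 20 25
 26 26 24]
9 X 0.44563434786091183 0.5562055805098345 Y -0.21518612416038974 -0.06557104494848719 sharp 23852
9.5 X 0.4438918006654322 0.5555686947158102 Y -0.21984751546792186 -0.06953438854294577 sharp 23624
tray 0.97 ((515.655029296875, -57.335357666015625), (149.31796264648438, 181.17831420898438), 8.741576194763184)
rack_end 0.55 [ 0.5325009  -0.12870901  0.079     ]
mid_slot 0.63 [ 0.50651841 -0.1096517   0.019     ]
thin_slot 0.74 [ 0.50862387 -0.10756916  0.019     ]
tongue 0.55 [ 0.51360239 -0.0654873   0.061     ]
crumb_tray 0.96 [ 0.50966037 -0.05218908  0.        ]
mid_board_centre 0.87 [0.51297414 0.16818938 0.062     ]
thin_board_centre 0.73 [0.48866822 0.39532455 0.058     ]
```

Emit:
step_arm(commands=[[[0, 0, -1, 1, 4, 0.5, 0.6], [0, 0, -2, 2, 8, 0.5, 0.6], [0, 0, -2.6, 3, 12, 0.5, 0.6], [0, 0, -3.2, 4, 16, 0, 0.6], [0, 0, -3.6, 5, 20, 0, 0.6], [0, 0, -3.9, 7, 24, 0, 0.6], [0, 0, -3.9, 8.5, 28, 0, 0.6], [0, 0, -3.9, 9.2, 31.3, 0, 0.6], [0, 0, -3.9, 9.2, 31.3, 0, 0.6], [0, 0, -3.9, 9.2, 31.3, 0, 0.6], [0, 0, -3.9, 9.2, 31.3, 0, 0.6], [0, 0, -3.9, 9.2, 31.3, 0, 0.6]]], newtons=50)

```text
time_s: 3.2
ee_pos: [0.4873, 0.1055, 0.2575]
ee_rot: [0.712, -0.702, 0.001, -0.001]
ft_force: [0.5, 0.3, 0.9]
finger_gap: 0.601
```

Emit:
step_arm(commands=[[[0, 0, 0, 0.95, 2.56, 0, 0.6], [0, 0, 0, 0.95, 2.56, -1.5, 0.6], [0, 0, 0, 0.95, 2.56, -3, 0.6], [0, 0, 0, 0.95, 2.56, -4.5, 0.6], [0, 0, 0, 0.95, 2.56, -5.5, 0.6], [0, 0, 0, 0.95, 2.56, -6.05, 0.6], [0, 0, 0, 0.95, 2.56, -6.05, 0.6], [0, 0, 0, 0.95, 2.56, -6.05, 0.6]]])

```text
time_s: 4.2
ee_pos: [0.5121, 0.1698, 0.1075]
ee_rot: [0.712, -0.702, 0.001, -0.002]
ft_force: [-0.3, 0.6, -0.5]
finger_gap: 0.599
```

```bash
cat > pic.py <<'E'
import sys
from h import *
n,f,x0,x1,y0,y1=sys.argv[1],sys.argv[2],*map(int,sys.argv[3:7]); a=ctrl.get_image(n)["pixels"][y0:y1,x0:x1]
k=min(780/a.shape[1],590/a.shape[0]); cv2.imwrite("pics/"+f,cv2.resize(a,None,fx=k,fy=k,interpolation=cv2.INTER_CUBIC))
E
python3 pic.py side 3.png 220 400 120 290
```

```text
(no output)
```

View pics/3.png

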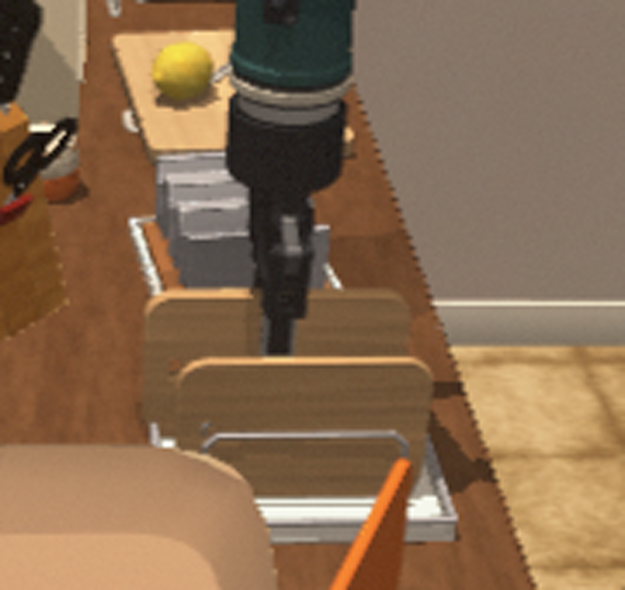

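The picture shows the gripper astride the mid board, with the finger at column 278 and the board spanning 147–410, so it is centred. I close the fingers and lift.

Emit:
step_arm(commands=[[[0, 0, 0, 0, 0, 0, 0.3], [0, 0, 0, 0, 0, 0, 0], [0, 0, 0, 0, 0, 0, 0], [0, 0, 0, 0, 0, 0, 0], [0, 0, 0, 0, 0, 0, 0], [0, 0, 0, 0, 0, 0, 0], [0, 0, 0, 0, 0, 0, 0], [0, 0, 0, 0, 0, 0.2, 0], [0, 0, 0, 0, 0, 0.6, 0], [0, 0, 0, 0, 0, 1.4, 0], [0, 0, 0, 0, 0, 2.4, 0], [0, 0, 0, 0, 0, 3.6, 0], [0, 0, 0, 0, 0, 4.8, 0], [0, 0, 0, 0, 0, 5.2, 0], [0, 0, 0, 0, 0, 5.2, 0]]], newtons=50)

```text
time_s: 6.12
ee_pos: [0.5124, 0.1698, 0.2381]
ee_rot: [0.712, -0.702, 0.002, -0.002]
ft_force: [0.7, 0.3, -3.0]
finger_gap: 0.134
```

Emit:
step_arm(commands=[[[0, 0, 0.2, 0, -1, 0, 0], [0, 0, 0.5, 0.1, -3, 0, 0], [0, 0, 0.8, 0.1, -5, 0, 0], [0, 0, 1.1, 0.2, -7, 0, 0], [0, 0, 1.3, 0.2, -8.6, 0, 0], [0, 0, 1.3, 0.2, -9.27, 0, 0], [0, 0, 1.3, 0.2, -9.27, 0, 0], [0, 0, 1.3, 0.2, -9.27, -0.8, 0], [0, 0, 1.3, 0.2, -9.27, -1.4, 0], [0, 0, 1.3, 0.2, -9.27, -1.4, 0], [0, 0, 1.3, 0.2, -9.27, -1.4, 0], [0, 0, 1.3, 0.2, -9.27, -1.4, 0]]])

```text
time_s: 7.62
ee_pos: [0.518, -0.0617, 0.204]
ee_rot: [0.758, -0.652, 0.002, -0.003]
ft_force: [-0.2, 0.4, -1.5]
finger_gap: 0.132
```

```bash
cat > d.py <<'E'
from h import *
s=ctrl.observe(); print(s["ee_pos"],s["ee_rot"],s["ft_force"],s["ft_torque"])
E
python3 d.py; python3 pic.py side 4.png 220 360 100 230
```

```text
[ 0.51803484 -0.06174274  0.20396624] [ 0.7584853  -0.65168174  0.00196927 -0.00265997] [-0.23136308  0.42591901 -1.46862192] [ 0.00447086 -0.02770208 -0.03932617]
```

View pics/4.png

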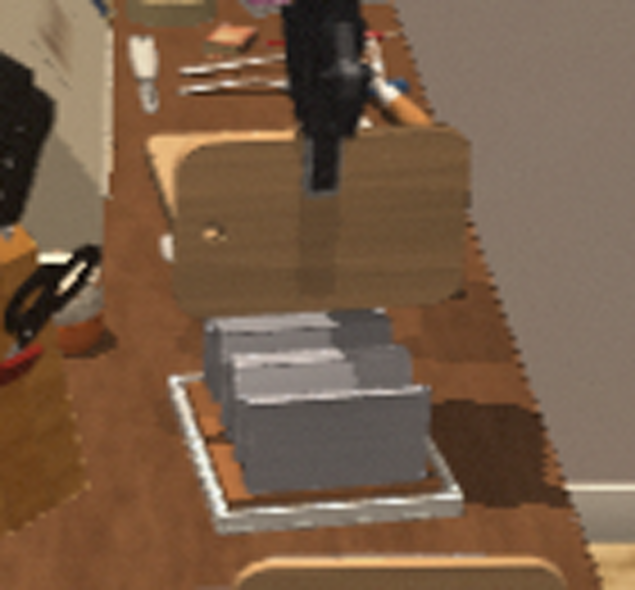

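Board and slot line up: the board's bottom edge at (320,308) is parallel to the fin tops at (330,390). I descend slowly into the lips.

Emit:
step_arm(commands=[[[0, 0, 0, 0, 0, -0.3, 0], [0, 0, 0, 0, 0, -0.6, 0], [0, 0, 0, 0, 0, -0.8, 0], [0, 0, 0, 0, 0, -0.95, 0], [0, 0, 0, 0, 0, -1.1, 0], [0, 0, 0, 0, 0, -1.25, 0], [0, 0, 0, 0, 0, -1.35, 0], [0, 0, 0, 0, 0, -1.35, 0]]])

```text
time_s: 8.68
ee_pos: [0.5179, -0.0618, 0.17]
ee_rot: [0.758, -0.652, 0.002, -0.003]
ft_force: [-0.6, 0.4, -2.1]
finger_gap: 0.135
```

Emit:
step_arm(commands=[[[0, 0, 0, 0, 0, -0.12, 0], [0, 0, 0, 0, 0, -0.24, 0], [0, 0, 0, 0, 0, -0.36, 0], [0, 0, 0, 0, 0, -0.48, 0], [0, 0, 0, 0, 0, -0.56, 0], [0, 0, 0, 0, 0, -0.56, 0]]])

```text
time_s: 9.43
ee_pos: [0.518, -0.0621, 0.1559]
ee_rot: [0.758, -0.652, 0.002, -0.002]
ft_force: [0.5, -2.3, -1.4]
finger_gap: 0.133
```

Emit:
step_arm(commands=[[[0, 0, 0, 0.006, -0.04, 0, 0], [0, 0, 0, 0.012, -0.08, 0, 0], [0, 0, 0, 0.012, -0.08, 0, 0]]])

```text
time_s: 9.8
ee_pos: [0.5182, -0.0641, 0.1559]
ee_rot: [0.758, -0.652, 0.002, -0.002]
ft_force: [-0.1, -0.4, -2.5]
finger_gap: 0.133
```

Emit:
step_arm(commands=[[[0, 0, 0, 0.006, -0.04, 0, 0], [0, 0, 0, 0.006, -0.04, 0, 0], [0, 0, 0, 0.006, -0.04, 0, 0]]])

```text
time_s: 10.18
ee_pos: [0.5183, -0.0646, 0.1559]
ee_rot: [0.758, -0.652, 0.002, -0.003]
ft_force: [-0.3, 3.7, -1.0]
finger_gap: 0.131
```

Emit:
step_arm(commands=[[[0, 0, 0, -0.003, 0.02, 0, 0], [0, 0, 0, -0.003, 0.02, -0.12, 0], [0, 0, 0, -0.003, 0.02, -0.24, 0], [0, 0, 0, -0.003, 0.02, -0.36, 0], [0, 0, 0, -0.003, 0.02, -0.48, 0], [0, 0, 0, -0.003, 0.02, -0.6, 0], [0, 0, 0, -0.003, 0.02, -0.72, 0], [0, 0, 0, -0.003, 0.02, -0.72, 0]]])

```text
time_s: 11.18
ee_pos: [0.5195, -0.0641, 0.1393]
ee_rot: [0.758, -0.652, 0.003, -0.004]
ft_force: [-0.8, 1.8, 4.6]
finger_gap: 0.136
```

Emit:
step_arm(commands=[[[0, 0, 0, -0.03, 0, -0.1, 0], [0, 0, 0, -0.03, 0, -0.2, 0], [0, 0, 0, -0.03, 0, -0.3, 0], [0, 0, 0, -0.03, 0, -0.4, 0], [0, 0, 0, -0.03, 0, -0.46, 0], [0, 0, 0, -0.03, 0, -0.46, 0]]])

```text
time_s: 11.92
ee_pos: [0.5204, -0.0639, 0.1295]
ee_rot: [0.758, -0.652, 0.004, -0.005]
ft_force: [0.5, 2.8, 5.8]
finger_gap: 0.135
```

Emit:
step_arm(commands=[[[0, 0, 0, -0.08, 0, -0.1, 0], [0, 0, 0, -0.08, 0, -0.2, 0], [0, 0, 0, -0.08, 0, -0.28, 0], [0, 0, 0, -0.08, 0, -0.34, 0], [0, 0, 0, -0.08, 0, -0.34, 0]]])

```text
time_s: 12.55
ee_pos: [0.5204, -0.0639, 0.1231]
ee_rot: [0.758, -0.652, 0.006, -0.006]
ft_force: [0.1, 3.2, 7.9]
finger_gap: 0.128
```

```bash
python3 d.py; python3 pic.py side 5.png 220 360 100 230
```

```text
[ 0.52042281 -0.06386592  0.12310174] [ 0.75803013 -0.6521661   0.0055062  -0.00627524] [0.12372633 3.20510115 7.88431196] [ 0.49194371  0.22310269 -0.07626799]
```

View pics/5.png

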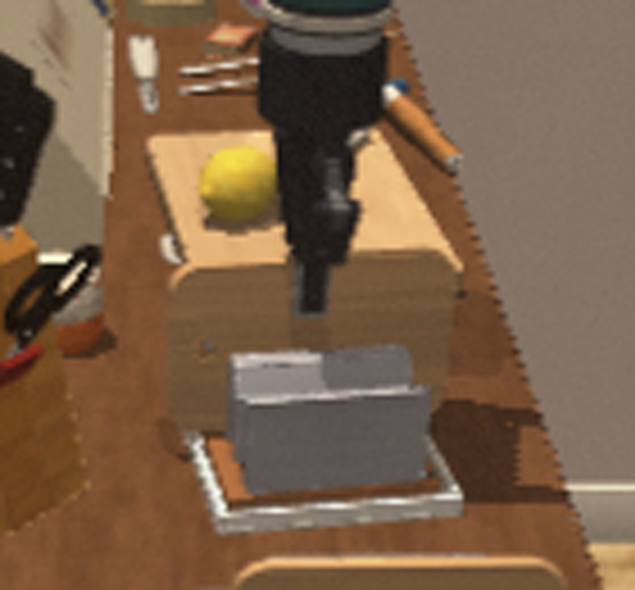

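```bash
cat > e.py <<'E'
from h import *
a=np.radians(8.6); ux=np.array([np.cos(a),np.sin(a),0]); uy=np.array([-np.sin(a),np.cos(a),0])
def span(w,c0,c1,z0,z1,n):
    p=w[(w[...,2]>z0)&(w[...,2]<z1)]; X=p@ux; Y=p@uy; k=(Y>c0)&(Y<c1)&(X>.38)&(X<.64); X,Y,Z=X[k],Y[k],p[k,2]
    if len(X): print(n,len(X),"X",X.min().round(4),X.max().round(4),"mid",((X.min()+X.max())/2).round(4),"Y",np.percentile(Y,[5,50,95]).round(4),"z",Z.min().round(4),Z.max().round(4),"slopeYZ",np.polyfit(Z,Y,1)[0].round(3),"slopeYX",np.polyfit(X,Y,1)[0].round(4))
for cam in("side","top"):
    im=ctrl.get_image(cam); w=cloud(im)
    span(w,-.158,-.118,.088,.16,cam+" midboard"); span(w,-.208,-.170,.088,.16,cam+" thin"); span(w,-.23,-.04,.066,.082,cam+" fins")
E
python3 e.py
```

```text
side midboard 1026 X 0.4094 0.5901 mid 0.4998 Y [-0.1415 -0.1353 -0.1254] z 0.088 0.1581 slopeYZ -0.011 slopeYX -0.0062
side thin 5 X 0.5136 0.5154 mid 0.5145 Y [-0.186  -0.1834 -0.1718] z 0.147 0.1582 slopeYZ -0.779 slopeYX 4.4106
side fins 736 X 0.4106 0.5901 mid 0.5004 Y [-0.138  -0.1094 -0.0618] z 0.066 0.082 slopeYZ -1.25 slopeYX -0.0298
top midboard 124 X 0.4121 0.5919 mid 0.502 Y [-0.1454 -0.1385 -0.1344] z 0.0894 0.1408 slopeYZ -0.155 slopeYX -0.0071
top fins 192 X 0.4153 0.5566 mid 0.4859 Y [-0.1696 -0.0708 -0.063 ] z 0.066 0.0819 slopeYZ -1.381 slopeYX 0.6255
```

Emit:
step_arm(commands=[[[0, 0, 0, 0, 0, -0.1, 0], [0, 0, 0, 0, 0, -0.16, 0], [0, 0, 0, 0, 0, -0.16, 0]]])

```text
time_s: 13.08
ee_pos: [0.5213, -0.0637, 0.1217]
ee_rot: [0.758, -0.652, 0.006, -0.007]
ft_force: [-4.6, 3.4, 14.5]
finger_gap: 0.134
```

```bash
cat > f.py <<'E'
from h import *
import sys
a=np.radians(8.6); ux=np.array([np.cos(a),np.sin(a),0]); uy=np.array([-np.sin(a),np.cos(a),0])
c=float(sys.argv[1]); 
s=ctrl.observe(); print(s["ee_pos"],s["ft_force"])
for cam in("side","top"):
    w=cloud(ctrl.get_image(cam)); X=w@ux; Y=w@uy
    for x0,x1 in((.43,.475),(.53,.575)):
        k=(X>x0)&(X<x1)&(abs(Y-c)<.015)&(w[...,2]>.1)&(w[...,2]<.2); z=w[...,2][k]; print(cam,x0,k.sum(),np.percentile(z,[50,90,98,100]).round(4), np.median(Y[k]).round(4))
E
python3 f.py -.139
```

```text
[ 0.52127527 -0.0637307   0.12174373] [-4.5976895   3.44014728 14.51793121]
side 0.43 191 [0.119  0.132  0.1341 0.1348] -0.1357
side 0.53 196 [0.1191 0.1328 0.1344 0.1351] -0.1358
top 0.43 75 [0.1316 0.1357 0.138  0.14  ] -0.1381Traceback (most recent call last):
  File "f.py", line 9, in <module>
    k=(X>x0)&(X<x1)&(abs(Y-c)<.015)&(w[...,2]>.1)&(w[...,2]<.2); z=w[...,2][k]; print(cam,x0,k.sum(),np.percentile(z,[50,90,98,100]).round(4), np.median(Y[k]).round(4))
                                                                                                     ~~~~~~~~~~~~~^^^^^^^^^^^^^^^^^^
    return _quantile_unchecked(
        a, q, axis, out, overwrite_input, method, keepdims, weights)
    return _ureduce(a,
                    func=_quantile_ureduce_func,
    ...<5 lines>...
                    overwrite_input=overwrite_input,
                    method=method)
    r = func(a, **kwargs)
    result = _quantile(arr,
                       quantiles=q,
    ...<2 lines>...
                       out=out,
                       weights=wgt)
    slices_having_nans = np.isnan(arr[-1, ...])
                                  ~~~^^^^^^^^^
IndexError: index -1 is out of bounds for axis 0 with size 0
```

Force rose from 8 N to 14.5 N within 1.4 mm, and the top edge reads 0.135 m, which is the home height. The board is on the rubber, so I release it.

Emit:
step_arm(commands=[[[0, 0, 0, 0, 0, 0.02, 0.1], [0, 0, 0, 0, 0, 0.02, 0.25], [0, 0, 0, 0, 0, 0.02, 0.45], [0, 0, 0, 0, 0, 0.02, 0.45], [0, 0, 0, 0, 0, 0.02, 0.45], [0, 0, 0, 0, 0, 0.3, 0.45], [0, 0, 0, 0, 0, 0.8, 0.45], [0, 0, 0, 0, 0, 2, 0.45], [0, 0, 0, 0, 0, 3.6, 0.45], [0, 0, 0, 0, 0, 5.2, 0.45], [0, 0, 0, 0, 0, 5.2, 0.45], [0, 0, 0, 0, 0, 5.2, 0.45]]])

```text
time_s: 14.68
ee_pos: [0.5212, -0.0637, 0.2523]
ee_rot: [0.758, -0.652, 0.006, -0.007]
ft_force: [0.0, -1.0, -0.6]
finger_gap: 0.455
```

```bash
sed -i 's/((.43,.475),(.53,.575))/((.43,.475),(.47,.55))/' f.py; python3 f.py -.139; python3 e.py
```

```text
[ 0.5212289  -0.06373511  0.25228611] [ 0.01345226 -0.95460752 -0.56614831]
side 0.43 196 [0.1189 0.1337 0.1352 0.1363] -0.1356
side 0.47 357 [0.1197 0.1332 0.135  0.136 ] -0.1359
top 0.43 65 [0.1333 0.1366 0.1394 0.14  ] -0.1401
top 0.47 1 [0.1382 0.1382 0.1382 0.1382] -0.1432
side midboard 1018 X 0.41 0.5908 mid 0.5004 Y [-0.1408 -0.1358 -0.1318] z 0.0881 0.1368 slopeYZ -0.048 slopeYX -0.0056
side fins 728 X 0.4095 0.5903 mid 0.4999 Y [-0.138  -0.1098 -0.0617] z 0.066 0.082 slopeYZ -1.163 slopeYX -0.01
top midboard 113 X 0.4131 0.5926 mid 0.5029 Y [-0.1454 -0.1387 -0.1345] z 0.0885 0.1405 slopeYZ -0.177 slopeYX 0.0089
top fins 267 X 0.4151 0.5566 mid 0.4859 Y [-0.1778 -0.1045 -0.0634] z 0.0661 0.0819 slopeYZ 0.202 slopeYX 0.5303
```

```bash
python3 - <<'E'
from h import *
from scipy.spatial.transform import Rotation as R
s=ctrl.observe(); r=R.from_quat(s["ee_rot"])
for yaw in(-89.15,-81.4):
    a=np.radians(yaw); x=np.array([np.cos(a),np.sin(a),0]); z=np.array([0,0,-1.]); d=R.from_matrix(np.stack([x,np.cross(z,x),z],1))
    print(yaw,np.degrees((d*r.inv()).as_rotvec())/6)
print((np.array([.4976,.2397,.098])-s["ee_pos"])/.025)
E
```

```text
-89.15 [-0.01830749  0.1457121  -1.29024576]
-81.4 [-0.02809147  0.14403214  0.00139547]
[-0.91071548 12.13165121 -6.09041267]
```

Emit:
step_arm(commands=[[[0, 0.05, -0.3, -0.1, 1.5, 0, 0.5], [0, 0.1, -0.6, -0.3, 3.5, 0, 0.5], [0, 0.15, -0.9, -0.5, 5.5, 0, 0.5], [0, 0.15, -1.1, -0.7, 7.5, 0, 0.5], [0, 0.15, -1.3, -0.9, 9.5, 0, 0.5], [0, 0.15, -1.3, -0.9, 11.3, 0, 0.5], [0, 0.15, -1.3, -0.9, 12.13, 0, 0.5], [0, 0.15, -1.3, -0.9, 12.13, -0.5, 0.5], [0, 0.15, -1.3, -0.9, 12.13, -2, 0.5], [0, 0.15, -1.3, -0.9, 12.13, -3.5, 0.5], [0, 0.15, -1.3, -0.9, 12.13, -3.5, 0.5], [0, 0.15, -1.3, -0.9, 12.13, -3.5, 0.5]]])

```text
time_s: 16.38
ee_pos: [0.4984, 0.2388, 0.1633]
ee_rot: [0.712, -0.703, -0.001, -0.001]
ft_force: [0.1, -0.7, -0.4]
finger_gap: 0.499
```

```bash
python3 pic.py top 6.png 190 360 170 280
```

```text
(no output)
```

View pics/6.png

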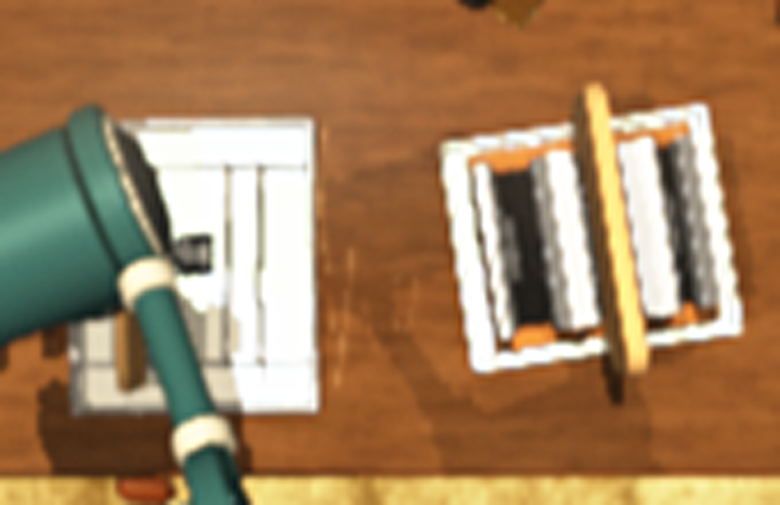

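The mid board stands square in the middle slot at (610,230). The gripper is over the thin board at (130,340). I lower it, grip and lift.

Emit:
step_arm(commands=[[[0, 0, 0, 0, 0.03, -1, 0.5], [0, 0, 0, 0, 0.03, -1.9, 0.5], [0, 0, 0, 0, 0.03, -2.5, 0.5], [0, 0, 0, 0, 0.03, -2.6, 0.5], [0, 0, 0, 0, 0.03, -2.6, 0.5], [0, 0, 0, 0, 0.03, -2.6, 0.2], [0, 0, 0, 0, 0.03, -2.6, 0], [0, 0, 0, 0, 0.03, -2.6, 0], [0, 0, 0, 0, 0.03, -2.6, 0], [0, 0, 0, 0, 0.03, -2.6, 0], [0, 0, 0, 0, 0.03, -2.6, 0]]], newtons=50)

```text
time_s: 17.8
ee_pos: [0.4998, 0.2404, 0.1002]
ee_rot: [0.712, -0.703, 0.0, -0.002]
ft_force: [0.3, 0.6, 5.6]
finger_gap: 0.091
```

Emit:
step_arm(commands=[[[0, 0, 0, 0, 0, 0.2, 0], [0, 0, 0, 0, 0, 0.6, 0], [0, 0, 0, 0, 0, 1.4, 0], [0, 0, 0, 0, 0, 2.6, 0], [0, 0, 0, 0, 0, 4, 0], [0, 0, 0, 0, 0, 5.4, 0], [0, 0, 0, 0, 0, 6.6, 0], [0, 0, 0, 0, 0, 6.6, 0], [0, 0, 0, 0, 0, 6.6, 0]]])

```text
time_s: 18.92
ee_pos: [0.499, 0.24, 0.2638]
ee_rot: [0.712, -0.703, -0.0, -0.001]
ft_force: [-0.1, 0.2, -1.2]
finger_gap: 0.085
```

Emit:
step_arm(commands=[[[0, 0, 0.1, 0, -1, 0, 0], [0, 0, 0.3, 0.2, -3, 0, 0], [0, 0, 0.5, 0.4, -5, 0, 0], [0, 0, 0.7, 0.6, -7, 0, 0], [0, 0, 0.9, 0.8, -9, 0, 0], [0, 0, 1.1, 1, -11, 0, 0], [0, 0, 1.3, 1.05, -13, 0, 0], [0, 0, 1.3, 1.05, -14.06, 0, 0], [0, 0, 1.3, 1.05, -14.06, 0, 0], [0, 0, 1.3, 1.05, -14.06, -1, 0], [0, 0, 1.3, 1.05, -14.06, -2, 0], [0, 0, 1.3, 1.05, -14.06, -2.7, 0], [0, 0, 1.3, 1.05, -14.06, -2.7, 0], [0, 0, 1.3, 1.05, -14.06, -2.7, 0]]])

```text
time_s: 20.68
ee_pos: [0.5257, -0.1112, 0.1969]
ee_rot: [0.758, -0.652, -0.0, -0.002]
ft_force: [0.9, -0.0, -1.3]
finger_gap: 0.089
```

```bash
python3 d.py; python3 e.py; python3 f.py -.188; python3 pic.py side 7.png 220 360 100 230
```

```text
[ 0.52572633 -0.11120119  0.19689177] [ 7.57936141e-01 -6.52326688e-01 -6.70925996e-05 -1.64145085e-03] [ 0.85879309 -0.04966927 -1.31468764] [-0.03104027 -0.00667108 -0.0585119 ]
side midboard 1024 X 0.4097 0.5904 mid 0.5 Y [-0.1406 -0.1356 -0.1317] z 0.0881 0.1364 slopeYZ -0.04 slopeYX -0.0061
side thin 812 X 0.4171 0.5826 mid 0.4998 Y [-0.1891 -0.185  -0.181 ] z 0.1115 0.16 slopeYZ 0.012 slopeYX -0.0048
side fins 731 X 0.4103 0.5897 mid 0.5 Y [-0.138  -0.1097 -0.0616] z 0.066 0.082 slopeYZ -1.286 slopeYX -0.0259
top midboard 339 X 0.4132 0.5919 mid 0.5026 Y [-0.1457 -0.1379 -0.1345] z 0.0897 0.1418 slopeYZ -0.16 slopeYX -0.0004
top thin 44 X 0.4206 0.5842 mid 0.5024 Y [-0.1852 -0.1846 -0.1841] z 0.1058 0.1594 slopeYZ -0.005 slopeYX 0.002
top fins 625 X 0.4264 0.5817 mid 0.5041 Y [-0.1711 -0.118  -0.0648] z 0.066 0.082 slopeYZ -0.962 slopeYX -0.0872
[ 0.52617934 -0.11154644  0.19767166] [-0.21750638 -0.0131214  -1.38717416]
side 0.43 425 [0.1591 0.1917 0.1982 0.1996] -0.1855
side 0.47 742 [0.1571 0.1909 0.1978 0.1999] -0.1854
top 0.43 44 [0.1713 0.1932 0.1982 0.1982] -0.185Tracebac
[... 278 characters left out ...]
                                                      ~~~~~~~~~~~~~^^^^^^^^^^^^^^^^^^
    return _quantile_unchecked(
        a, q, axis, out, overwrite_input, method, keepdims, weights)
    return _ureduce(a,
                    func=_quantile_ureduce_func,
    ...<5 lines>...
                    overwrite_input=overwrite_input,
                    method=method)
    r = func(a, **kwargs)
    result = _quantile(arr,
                       quantiles=q,
    ...<2 lines>...
                       out=out,
                       weights=wgt)
    slices_having_nans = np.isnan(arr[-1, ...])
                                  ~~~^^^^^^^^^
IndexError: index -1 is out of bounds for axis 0 with size 0
```

View pics/7.png

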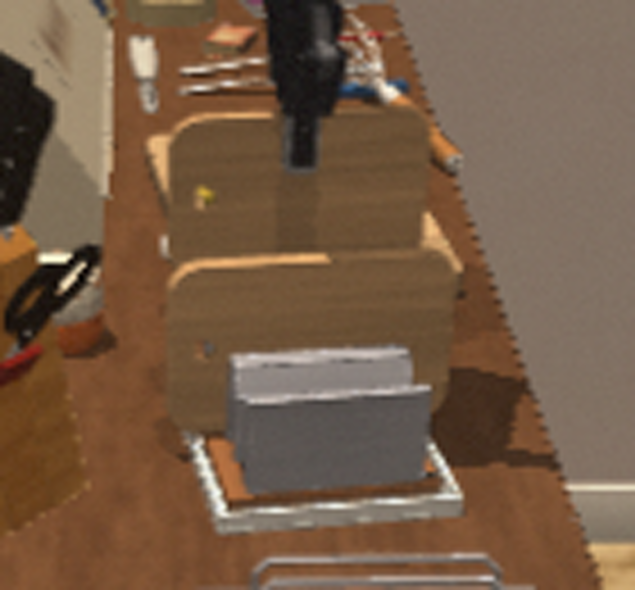

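The thin board is held level above the narrow slot (bottom edge hidden behind the mid board), with its length centre matching the mid board's. I descend slowly.

Emit:
step_arm(commands=[[[0, 0, 0, 0, 0, -0.3, 0], [0, 0, 0, 0, 0, -0.6, 0], [0, 0, 0, 0, 0, -0.8, 0], [0, 0, 0, 0, 0, -0.95, 0], [0, 0, 0, 0, 0, -1.1, 0], [0, 0, 0, 0, 0, -1.25, 0], [0, 0, 0, 0, 0, -1.4, 0], [0, 0, 0, 0, 0, -1.4, 0]]])

```text
time_s: 21.92
ee_pos: [0.5256, -0.1116, 0.162]
ee_rot: [0.758, -0.653, 0.0, -0.002]
ft_force: [-0.2, -0.3, -0.7]
finger_gap: 0.09
```

Emit:
step_arm(commands=[[[0, 0, 0, 0, 0, -0.12, 0], [0, 0, 0, 0, 0, -0.24, 0], [0, 0, 0, 0, 0, -0.36, 0], [0, 0, 0, 0, 0, -0.48, 0], [0, 0, 0, 0, 0, -0.56, 0], [0, 0, 0, 0, 0, -0.56, 0]]])

```text
time_s: 22.68
ee_pos: [0.5256, -0.1117, 0.1479]
ee_rot: [0.758, -0.653, 0.0, -0.002]
ft_force: [-0.0, -0.8, -2.1]
finger_gap: 0.083
```

Now feel to the right for the cheek.

Emit:
step_arm(commands=[[[0, 0, 0, 0.006, -0.04, 0, 0], [0, 0, 0, 0.012, -0.08, 0, 0], [0, 0, 0, 0.012, -0.08, 0, 0]]])

```text
time_s: 23.05
ee_pos: [0.5259, -0.1136, 0.1479]
ee_rot: [0.758, -0.653, 0.0, -0.002]
ft_force: [0.1, 0.2, -1.2]
finger_gap: 0.091
```

Emit:
step_arm(commands=[[[0, 0, 0, 0.006, -0.03, 0, 0], [0, 0, 0, 0.006, -0.03, 0, 0], [0, 0, 0, 0.006, -0.03, 0, 0]]])

```text
time_s: 23.42
ee_pos: [0.526, -0.114, 0.1479]
ee_rot: [0.758, -0.653, -0.0, -0.002]
ft_force: [0.6, 2.3, -0.0]
finger_gap: 0.085
```

Emit:
step_arm(commands=[[[0, 0, 0, -0.002, 0.015, 0, 0], [0, 0, 0, -0.01, 0.015, -0.12, 0], [0, 0, 0, -0.02, 0.015, -0.24, 0], [0, 0, 0, -0.03, 0.015, -0.36, 0], [0, 0, 0, -0.03, 0.015, -0.48, 0], [0, 0, 0, -0.03, 0.015, -0.6, 0], [0, 0, 0, -0.03, 0.015, -0.72, 0], [0, 0, 0, -0.03, 0.015, -0.72, 0]]])

```text
time_s: 24.42
ee_pos: [0.5265, -0.1136, 0.1314]
ee_rot: [0.758, -0.653, 0.001, -0.003]
ft_force: [-0.6, 2.6, 6.0]
finger_gap: 0.087
```

Emit:
step_arm(commands=[[[0, 0, 0, -0.03, 0, -0.1, 0], [0, 0, 0, -0.03, 0, -0.2, 0], [0, 0, 0, -0.03, 0, -0.3, 0], [0, 0, 0, -0.03, 0, -0.4, 0], [0, 0, 0, -0.03, 0, -0.4, 0]]])

```text
time_s: 25.05
ee_pos: [0.5274, -0.1135, 0.1235]
ee_rot: [0.757, -0.653, 0.002, -0.004]
ft_force: [-0.6, 3.3, 8.4]
finger_gap: 0.087
```

Emit:
step_arm(commands=[[[0, 0, 0, -0.05, 0, -0.1, 0], [0, 0, 0, -0.05, 0, -0.2, 0], [0, 0, 0, -0.05, 0, -0.3, 0], [0, 0, 0, -0.05, 0, -0.36, 0], [0, 0, 0, -0.05, 0, -0.36, 0]]])

```text
time_s: 25.68
ee_pos: [0.5278, -0.1134, 0.1162]
ee_rot: [0.757, -0.653, 0.003, -0.005]
ft_force: [0.2, 3.0, 6.6]
finger_gap: 0.079
```

```bash
sed -i 's/((.43,.475),(.47,.55))/((.43,.475),(.46,.48))/; s/("side","top")/("side",)/' f.py; python3 f.py -.188
```

```text
[ 0.52780102 -0.11335827  0.11616014] [0.20827315 3.03532341 6.61969424]
side 0.43 76 [0.1224 0.1277 0.129  0.1299] -0.188
side 0.46 34 [0.122  0.1275 0.1289 0.1291] -0.1884
```

Emit:
step_arm(commands=[[[0, 0, 0, -0.02, 0, -0.08, 0], [0, 0, 0, -0.02, 0, -0.14, 0], [0, 0, 0, -0.02, 0, -0.14, 0]]])

```text
time_s: 26.1
ee_pos: [0.5283, -0.1133, 0.1145]
ee_rot: [0.757, -0.653, 0.004, -0.006]
ft_force: [-1.4, 3.0, 8.2]
finger_gap: 0.088
```

```bash
python3 f.py -.188
```

```text
[ 0.52826363 -0.11328538  0.1144756 ] [-1.44730626  3.01917885  8.21729543]
side 0.43 64 [0.1207 0.1257 0.1271 0.1279] -0.1875
side 0.46 31 [0.1205 0.1261 0.1275 0.1279] -0.1888
```

Emit:
step_arm(commands=[[[0, 0, 0, -0.02, 0, -0.07, 0], [0, 0, 0, -0.02, 0, -0.12, 0], [0, 0, 0, -0.02, 0, -0.12, 0]]])

```text
time_s: 26.52
ee_pos: [0.5284, -0.1132, 0.1137]
ee_rot: [0.757, -0.653, 0.004, -0.006]
ft_force: [-3.6, 2.6, 13.7]
finger_gap: 0.087
```

```bash
python3 f.py -.188
```

```text
[ 0.52840398 -0.11323566  0.11374345] [-3.64814152  2.63627062 13.68599772]
side 0.43 64 [0.121  0.1247 0.1259 0.1263] -0.1881
side 0.46 34 [0.1212 0.1248 0.1256 0.1262] -0.1881
```

It has bottomed: the force climbs from 8 N to 14 N in 0.8 mm, and the top edge reads 0.126 m. I release, lift and withdraw.

Emit:
step_arm(commands=[[[0, 0, 0, 0, 0, 0.02, 0.08], [0, 0, 0, 0, 0, 0.02, 0.2], [0, 0, 0, 0, 0, 0.02, 0.35], [0, 0, 0, 0, 0, 0.02, 0.35], [0, 0, 0, 0, 0, 0.02, 0.35], [0, 0, 0, 0, 0, 0.3, 0.35], [0, 0, 0, 0, 0, 0.8, 0.35], [0, 0, 0, 0, 0, 2, 0.35], [0, 0, 0, 0, 0, 3.6, 0.35], [0, 0, 0, 0, 0, 5.2, 0.35], [0, 0, 0, -1, -2, 6, 0.35], [0, 0, 0, -2, -4, 6, 0.35], [0, 0, 0, -3, -6, 6, 0.35], [0, 0, 0, -4, -8, 6, 0.35], [0, 0, 0, -4, -10, 6, 0.35], [0, 0, 0, -4, -10, 6, 0.35], [0, 0, 0, -4, -10, 6, 0.35]]])

```text
time_s: 28.7
ee_pos: [0.4284, -0.363, 0.2643]
ee_rot: [0.757, -0.653, 0.004, -0.006]
ft_force: [-0.2, 0.7, 1.2]
finger_gap: 0.347
```

```bash
python3 f.py -.188; python3 f.py -.139; python3 e.py; python3 pic.py side 8.png 160 360 130 290;python3 pic.py top 9.png 190 400 140 280
```

```text
[ 0.4283766  -0.36297632  0.26431269] [-0.18987738  0.70629735  1.1888439 ]
side 0.43 68 [0.121  0.1265 0.1278 0.1282] -0.1874
side 0.46 33 [0.122  0.1261 0.1276 0.128 ] -0.1875
[ 0.42852256 -0.36241058  0.26417567] [-0.57911161 -0.05892381  0.47102686]
side 0.43 198 [0.1197 0.1334 0.1355 0.1363] -0.1354
side 0.46 90 [0.1199 0.1342 0.1358 0.1363] -0.1355
side midboard 1029 X 0.4097 0.5907 mid 0.5002 Y [-0.1405 -0.1358 -0.132 ] z 0.0882 0.1368 slopeYZ -0.046 slopeYX -0.009
side thin 260 X 0.4235 0.5843 mid 0.5039 Y [-0.1927 -0.1881 -0.1843] z 0.0895 0.129 slopeYZ -0.025 slopeYX -0.0003
side fins 730 X 0.4108 0.5899 mid 0.5004 Y [-0.1382 -0.1097 -0.0617] z 0.066 0.082 slopeYZ -1.228 slopeYX -0.0321
top midboard 374 X 0.413 0.5924 mid 0.5027 Y [-0.1457 -0.1383 -0.1346] z 0.0885 0.1403 slopeYZ -0.16 slopeYX -0.0021
top thin 262 X 0.4245 0.5846 mid 0.5046 Y [-0.1938 -0.1879 -0.1863] z 0.0881 0.1334 slopeYZ -0.116 slopeYX -0.0032
top fins 900 X 0.4151 0.5888 mid 0.502 Y [-0.2074 -0.1536 -0.066 ] z 0.0661 0.082 slopeYZ -1.254 slopeYX -0.0195
```

View pics/8.png

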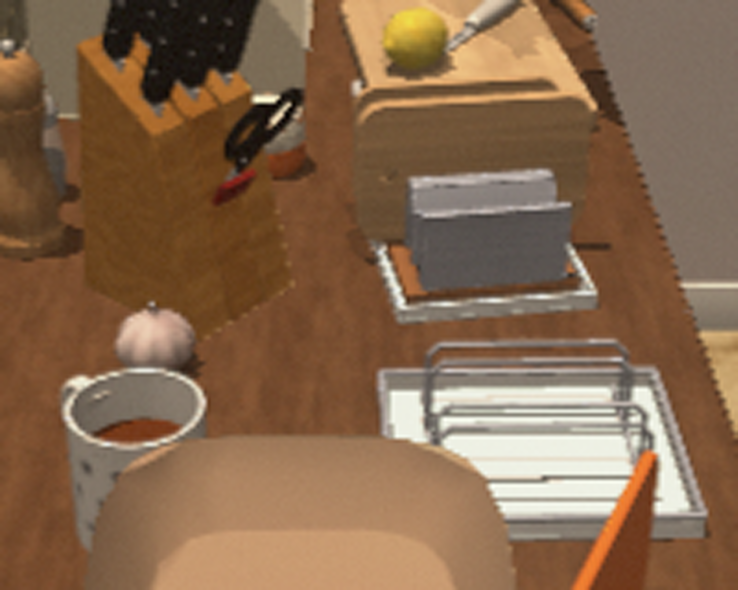

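View pics/9.png

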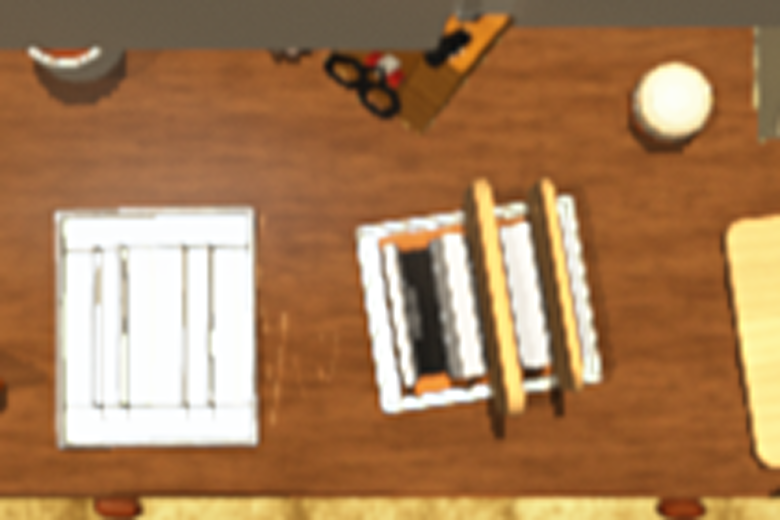

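```bash
python3 -c "
from plant import ctrl
print(ctrl.sign_off())"
```

```text
the job is handed in; nothing more can be done
None
```

Both boards stand in the board rack, the 12 mm one in the middle slot and the 8 mm one in the narrow slot, and I handed the job in at about 29 s of the 72 s allowed. The wide slot is empty and the orange look-alike was not touched.

- **Rack position:** I felt for each slot's right cheek with the board in hand, at about 2–4 N. Contact came within about 0.5 mm of where the camera put it.
- **Seating:** Each board was eased past the tongue until the force rose sharply on the rubber, at 14.5 N for the 12 mm board and 13.7 N for the 8 mm board.
- **Height:** After release the top edges read about 0.136 m for the 12 mm board and 0.128 m for the 8 mm board. The home heights are 0.135 m and 0.127 m, so both agree within about 1 mm.
- **Other objects:** In the last pictures both boards are square in their slots, and the garlic, mug and egg timer look undisturbed. The gripper is clear of everything.
- **Lengthwise centring:** This is the weakest check. The 12 mm board is about 1 mm off centre and the 8 mm board about 2.5 mm off, both toward +x. The camera calibration is only good to about 2 mm, so I left them as they are.

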